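# Lay out a layered wooden cottage picture

## Task

Finish laying out the layered wooden picture on the white board, which reads upright from the robot's side: lay the roof on the cottage so that it covers the gable evenly, ridge to the top of the picture, lay the tree crown centred on the round disc of the tree, and lay the picket fence flat midway between cottage and tree, feet on the ground line and tips to the top of the picture. Once the roof lies in place, stand the small paint jar upright on the middle of the roof to weigh it down while its glue sets. Do not knock over the glue bottle; let everything go at the end.

Things in the scene. Friction and masses are not known exactly. Their poses are not given: they have to be found in the camera images.
- board: White backing board of the picture, fixed, 190 (its x) x 320 (its y) x 6 mm. Origin: centre of its underside, on the table. +x points to the top of the picture (away from the robot, yaw within 0.22 rad), +y to its left. A thin dark ground line runs along y at x = -46 mm; the bottom edges of cottage and tree stand on it.
- cottage: Brown 6 mm thick cottage silhouette glued on the board, 90 mm to the left or right of its middle line (tree on the other side). Wall with dark door and windows: x -45 to 0 mm, 72 mm wide; stepped gable: x 0 to +45 mm, steps 80, 64, 48 mm wide. Origin: on the board's top face, where wall meets gable; axes as the board's; its top face at z = 6 mm.
- tree: Brown 6 mm thick tree silhouette glued on the board, on the other side from the cottage, 90 mm from the middle line: ground bar 72 mm wide at x -45 to -29 mm, trunk 18 mm wide, and at the top a round 44 mm disc centred at x = +23 mm, y = 0. Origin on the board's top face; axes as the board's. Its top face is at z = 6 mm.
- roof: Loose pale plywood roof with engraved shingles, 12 mm thick, three stepped rows 15 mm deep: 92 mm wide (eave, edge at x = -22.5 mm), 76 mm, 60 mm (ridge, edge at x = +22.5 mm). The two edges are parallel, 45 mm apart: a good grasp. Origin: centre of its underside; +x from eave to ridge, z up. About 30 g. Starts flat on the table, yaw within 1.2 rad.
- crown: Loose pale plywood tree crown, a round of eight scallops with eight small dark dots, 54 mm across and 12 mm thick; the way round does not matter. Origin: centre of its underside. About 20 g. Starts flat on the table.
- fence: Loose pale plywood picket fence, 12 mm thick, 42 mm (its x) by 58 mm (its y): four pickets along x with flat feet at x = -21 mm and round tips at x = +21 mm, joined by two rails. Can be grasped along x over the two middle pickets. Origin: centre of its underside; +x from feet to tips, z up. About 18 g. Starts flat on the table, yaw within 1.2 rad.
- jar: The small paint jar: white, black cap, paper label, 44 mm across, 55 mm tall, standing upright, about 120 g (0.08 to 0.17 kg). Origin: centre of its underside. The other paint jars on the table are much larger (72 mm across).
- glue: Orange glue squeeze bottle with pointed nozzle, loose, 36 mm across and 100 mm tall, standing upright among the loose pieces; a bystander that must stay standing. Origin: centre of its underside.
Not all that is in view belongs to the job. What is shaped like the jar but orange is not meant.

How it is judged (in metres and radians):
At the end, for the whole second after the job is handed in: Roof on the cottage within 10 mm of the gable's centre, crown on the tree within 10 mm of the disc's centre, fence on the board within 12 mm of its place; roof and fence right way up, square to 0.17 rad. Jar on the roof within 12 mm of its centre. All level to 0.1 rad, at rest (x of roof in the frame of cottage between 0.0125 and 0.0325 m and y of roof in the frame of cottage between -0.01 and 0.01 m and z of roof in the frame of cottage between 0.003 and 0.009 m and angle between the x axis of roof and the x axis of cottage, either way round below 0.17 rad and x of cottage in the frame of roof below 0 m and x of crown in the frame of tree between 0.013 and 0.033 m and y of crown in the frame of tree between -0.01 and 0.01 m and z of crown in the frame of tree between 0.003 and 0.009 m and x of fence in the frame of board between -0.036 and -0.012 m and y of fence in the frame of board between -0.012 and 0.012 m and z of fence in the frame of board between 0.003 and 0.009 m and angle between the x axis of fence and the x axis of board, either way round below 0.17 rad and x of board in the frame of fence above 0 m and horizontal distance between jar and roof below 0.012 m and z of jar in the frame of roof between 0.009 and 0.015 m and angle between each of roof, crown, fence, jar's own z axis and vertical below 0.1 rad and linear speed of each of roof, crown, fence, jar below 0.02 m/s and angular speed of each of roof, crown, fence, jar below 0.2 rad/s); the robot touches nothing.
It fails at once if the glue bottle is knocked over (angle between glue's own z axis and vertical above 0.5 rad).
It also fails if it takes over 112 s, if anything falls off the work surface, if the arm or the gripper's body presses on something with over 40 N, if the wrist force passes 120 N, or if a joint passes its speed limit or range.

## Robot

A 6-joint arm with a two-finger parallel gripper is mounted at the origin on the work surface. World frame = base frame: x ahead of the robot, y to its left, z up, the work surface at z = 0. Lengths are in mm, angles in rad, forces in N, time in s.
With the tool pointing down it reaches from about 400 to 925 mm from the base axis. Payload 12.5 kg.
Tool frame: the origin (TCP) lies midway between the tips of the shut fingers; the grasp point (between the pads) lies 19 mm behind it; z points along the fingers, y is the line along which they close (so a half turn about z gives the same grasp; the last joint's range is limited). The gripper opens to 95 mm and grips with 3 to 60 N. Pads are 20 mm wide; open, the fingers measure 119 mm over their backs; the gripper's body (75 mm by 180 mm) begins 59 mm behind the grasp point.
Start: joints at [1.243, 0.491, 1.559, -0, 1.092, -0.106], TCP at [137.472, 609.712, 214.661] pointing down, gripper open.
Joint ranges: [-3.1, 3.1], [-0.84, 2.19], [0.05, 2.79], [-1.13, 4.28], [0.06, 2.93], [-2.69, 2.69]. Speed limits (rad/s): [2.22, 2.22, 2.79, 3.14, 3.14, 3.14].

## Interface

Orientations are given as [roll, pitch, yaw] about the fixed x, y, z axes, in that order (R = Rz(yaw) Ry(pitch) Rx(roll)).
In Python, from cell import * gives the robot as it stands.
- The arm moves only by the tool servo_tool, never from a script. Its argument "moves" is one flat list of numbers, 5 for each row, row after row: the shift along the world's x, y, z as a fraction of full scale, then the turn about the world's z as a fraction of full scale, then the opening, from 0 (shut) to 1 (fully open). A call has 1 to 12 rows; each row is the pose to reach, as a shift and turn from the pose commanded when the call began, turning the shorter way round; what a row does not reach only later rows make up. Full scale, the value 1, is 400 mm for a shift and 180 degrees for a turn. A row lasts 1/12 s, in which the tool goes at most 41.7 mm and 7.16 degrees, less where a joint would pass 70% of its speed; a pose out of reach is approached as far as the arm can. A call with a number of a shift or a turn outside -1 to 1 is refused whole. A call with a gripper value outside its range is refused whole. The fingers move at their own pace and stop on an object; the grip force is fixed at half the most. Time passes only in rows, so rows that repeat a pose let the fingers close. It gives the time, the measured TCP pose, the force, the opening and the grip force at its end, in the units of the state.
- state(): the state, without advancing time (a new reading comes with each control period).
- read_camera(name): name is "side" or "top" or "wrist"; returns (picture, depth): 384x512x3 uint8, blue, green, red; 384x512 float32, mm along the optical axis (not along the pixel's ray), 0 where there is no reading.
- get_calibration(name): a dict with "K" (3x3 intrinsics, pixels), "R" (3x3) and "t" (3): a world point X has camera coordinates R X + t. Camera axes: x right, y down, z forward; pixel columns grow to the right and rows downward; lengths in mm; the calibration is good to about 2 mm. A picture is of the moment at which its call begins: read the wrist's pose just before it. get_calibration takes no time and is no camera call; for the wrist camera it gives the pose at the moment of the call.
- job_done(): hands the job in; it is judged then, once.
The state is a dict: "t": time; "joints": joint angles; "qvel": joint speeds; "tau": joint torques, N m; "eef_pos": TCP position; "tcp_rot": TCP orientation; "ft_force": force on the tool from outside, world axes, zero at the start; "moment": the same for the moment, N m; "opening": opening from 0.0 (shut) to 1.0 (fully open); "grip_force": force on a finger pad.
Only numpy, scipy, OpenCV 4.12 (cv2) and the standard library are available. Lean on these libraries where they do the work, as an engineer would, in place of code of your own. Each camera call takes 0.05 s, during which the arm holds its last target. There are 200 camera calls.

## Working session

There is one attempt and no reset: what is moved stays moved. The work goes in short steps, Python scripts to look and compute and a tool call to move; the robot and the scene stay as the last step left them, time stands still between calls to the robot, and variables do not carry over. Pictures are saved under pics/ and viewed, at most 14 in all, crops included, and the job is handed in when it is done.

Besides the shell and the picture viewer there is one more tool, called after ">>>" by a JSON object that holds its "method" and its "body". servo_tool: Moves the arm, as the interface text tells. Its arguments: {"type":"object","properties":{"moves":{"type":"array"}},"required":["moves"]}

```bash
mkdir -p pics; ls; cat > h.py <<'E'
from cell import *
import numpy as np, cv2
def snap(n,save=None):
    c=get_calibration(n); p,d=read_camera(n)
    if save: cv2.imwrite(f'pics/{save}.png',p)
    np.savez(f'/tmp/{save or n}.npz',p=p,d=d,K=c['K'],R=c['R'],t=c['t'])
    return p,d,c
def ray(c,uv,z):
    uv=np.atleast_2d(np.array(uv,float)); K,R,t=(np.array(c[k]) for k in 'KRt'); t=t.ravel()
    o=-R.T@t; v=(R.T@np.linalg.inv(K)@np.c_[uv,np.ones(len(uv))].T).T
    return o+v*((z-o[2])/v[:,2])[:,None]
def cloud(c,d):
    K,R,t=(np.array(c[k]) for k in 'KRt'); t=t.ravel()
    v,u=np.mgrid[:d.shape[0],:d.shape[1]]
    X=np.stack([(u-K[0,2])/K[0,0]*d,(v-K[1,2])/K[1,1]*d,d],-1)
    return (X-t)@R
E
python3 - <<'E'
from h import *
p,d,c=snap('top','top0'); p2,d2,c2=snap('side','side0')
for c in(c,c2): print(c['K'],c['R'],c['t'], -np.array(c['R']).T@np.array(c['t']).ravel())
s=state();print(s)
E
```

```text
pics
[[448.56207895   0.         263.28158135]
 [  0.         448.56207895 192.13238071]
 [  0.           0.           1.        ]] [[ 0.02095612 -0.99977857  0.00190937]
 [-0.98291453 -0.02095187 -0.18286618]
 [ 0.18286569  0.00195542 -0.98313596]] [ -86.02402996  554.33129927 1141.76173518] [ 337.87397394  -76.62333089 1224.03971582]
[[380.77458487   0.         256.81842639]
 [  0.         380.77458487 187.26794038]
 [  0.           0.           1.        ]] [[-0.98574678 -0.16721241  0.01852822]
 [-0.11023897  0.55880181 -0.82194155]
 [ 0.12708523 -0.81226877 -0.56927041]] [552.77352173 136.46285634 889.51319933] [446.89425815 738.69869203 608.29612337]
{'t': 0.1, 'joints': array([ 1.24340720e+00,  4.91503669e-01,  1.55939026e+00, -2.76142314e-05,
        1.09171207e+00, -1.05615136e-01]), 'qvel': array([-0.00062353, -0.0021569 , -0.0007337 , -0.0002453 ,  0.00043775,
        0.00096732]), 'tau': array([ 3.19040773e-03, -6.13612533e+01, -2.58603841e+01,  6.94408687e-02,
        4.70492465e-02, -7.36622769e-05]), 'eef_pos': array([137.3979184 , 609.48537617, 214.11685811]), 'tcp_rot': array([-3.14058237e+00, -8.24697053e-05,  2.91983137e+00]), 'ft_force': array([ 0.05679881, -0.90718238, -0.51445474]), 'moment': array([-0.0247263 , -0.03097332, -0.01636137]), 'grip_force': 0.0, 'opening': 0.9985182306023705}
```

View pics/top0.png

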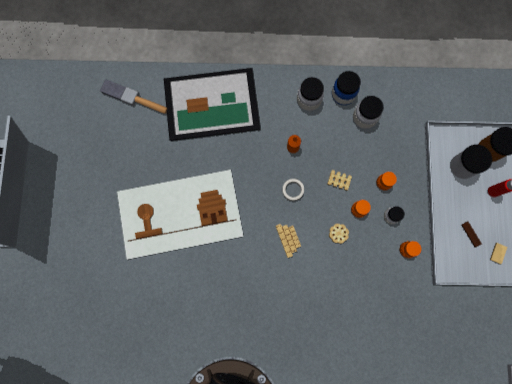

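View pics/side0.png

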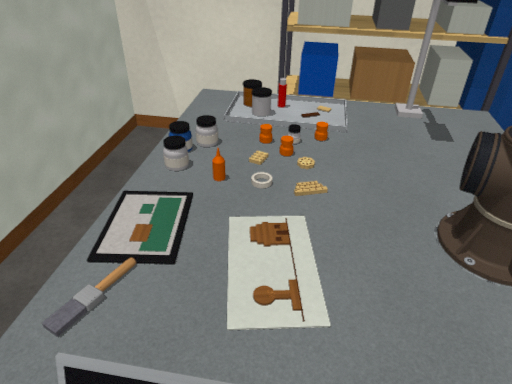

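The top view shows the board near (180,214), with the cottage on the right at (212,207) and the tree at (147,220). The roof is at (289,240), crown (339,234), fence (340,180), small jar (396,215) and glue (294,144). The side view agrees.

```bash
python3 - <<'E'
from h import *
L=np.load('/tmp/top0.npz'); p,d=L['p'],L['d']; X=cloud(L,d)
hsv=cv2.cvtColor(p,cv2.COLOR_BGR2HSV)
for n,(u,v) in dict(roof=(289,240),crown=(339,234),fence=(340,180),jar=(396,215),glue=(294,144),tree=(146,212),cot=(212,207)).items():
    print(n,hsv[v,u],p[v,u],X[v,u].round(), 'zmax',X[v-12:v+13,u-12:u+13,2].max().round(1))
S=np.load('/tmp/side0.npz');XS=cloud(S,S['d'])
for n,(u,v) in dict(roof=(311,188),crown=(306,162),fence=(259,157),jar=(294,128),board=(270,285)).items(): print('side',n,XS[v,u].round(1))
pale=cv2.inRange(hsv,(10,70,120),(30,200,255)); pale=cv2.morphologyEx(pale,cv2.MORPH_CLOSE,np.ones((3,3)))
brown=cv2.inRange(hsv,(5,120,40),(18,255,150))
white=cv2.inRange(hsv,(0,0,170),(180,60,255))
for nm,m,z in(('pale',pale,12),('brown',brown,12),('white',white,6)):
    cs,_=cv2.findContours(m,cv2.RETR_EXTERNAL,cv2.CHAIN_APPROX_NONE)
    for q in cs:
        if cv2.contourArea(q)<60: continue
        w=ray(L,q[:,0],z)[:,:2].astype(np.float32); M=cv2.moments(w)
        r=cv2.minAreaRect(w); print(nm,q[:,0].mean(0).round(),'cen',np.round([M['m10']/M['m00'],M['m01']/M['m00']],1),'rect',np.round(r[0],1),np.round(r[1],1),round(r[2],1))
g=cv2.resize(p[120:280,100:440],None,fx=2.3,fy=2.3,interpolation=cv2.INTER_CUBIC);cv2.imwrite('pics/c1.png',g)
E
```

```text
roof [ 18 124 154] [ 79 124 154] [ 434. -146.   13.] zmax 1224.0
crown [ 21 108 189] [109 166 189] [ 452. -281.   14.] zmax 1224.0
fence [ 20  99 106] [ 65  92 106] [ 605. -288.   -1.] zmax 1224.0
jar [150  30  17] [17 15 17] [ 502. -424.   55.] zmax 1224.0
glue [ 11 241 144] [  8  58 144] [ 686. -154.   68.] zmax 1224.0
tree [ 13 172 123] [ 40  77 123] [502. 244.  11.] zmax 1224.0
cot [ 13 175 118] [ 37  71 118] [519.  65.   9.] zmax 1224.0
side roof [ 432.8 -137.3   12.2]
side crown [ 455.1 -274.4   12.3]
side fence [ 601.1 -277.1   11.6]
side jar [ 507.3 -413.4   55.2]
side board [496.8 218.1   6.7]
pale [499. 253.] cen [ 410.1 -709. ] rect [ 410.3 -709. ] [29.6 49.7] 67.7
pale [339. 233.] cen [ 455.3 -280.2] rect [ 455.4 -279.9] [48.7 51.8] 1.2
pale [288. 239.] cen [ 437.3 -144.1] rect [ 438.4 -145.9] [92.6 45.6] 21.9
pale [147. 221.] cen [482.1 242.2] rect [485.  246.4] [79.1 69.3] 15.4
pale [209. 198.] cen [542.3  78.1] rect [545.5  74.9] [38.1 77.4] 18.0
pale [340. 179.] cen [ 602.5 -283.2] rect [ 603.  -283.8] [58.8 41.5] 73.4
pale [150. 104.] cen [812.9 253.3] rect [813.3 25
[... 442 characters left out ...]
.4 -402.1] [44.2 30.2] 35.6
brown [491. 148.] cen [ 701.8 -706.9] rect [ 701.1 -707.8] [68.4 40.1] 27.9
brown [293. 144.] cen [ 704.3 -155.9] rect [ 704.  -156.1] [35.2 51.4] 79.8
brown [197. 105.] cen [813.  120.1] rect [812.8 120.1] [37.8 56.5] 8.8
white [507. 212.] cen [ 533.4 -744.3] rect [ 525. -746.] [96.9 13.5] 0.7
white [483. 216.] cen [ 512.  -671.1] rect [ 509.6 -678.1] [106.6 101.4] 50.5
white [293. 189.] cen [ 575.4 -156.1] rect [ 575.1 -156.2] [55.  55.7] 46.2
white [179. 214.] cen [500.5 154.2] rect [500.4 154.2] [188.9 318.7] 12.4
white [444. 205.] cen [ 540.8 -572.8] rect [ 547. -580.] [ 84.  432.7] 90.0
white [215. 102.] cen [859.5  86. ] rect [821.9  81.8] [155.2 215.9] 8.6
```

View pics/c1.png

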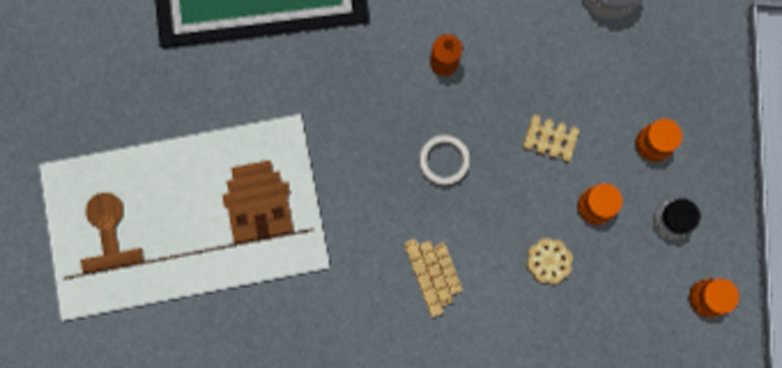

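Measured: board centre (500,154) with yaw 12.4°, roof (438,-146) with yaw -68°, fence (603,-284) with yaw -17°, crown (455,-280), jar about (505,-419). Now moving towards the board, then the roof, turning in two stages.

>>> {"method": "servo_tool", "body": {"moves": [0.95,-0.95,0.1,-0.4,1,0.95,-0.95,0.1,-0.4,1,0.95,-0.95,0.1,-0.4,1,0.95,-0.95,0.1,-0.4,1,0.95,-0.95,0.1,-0.4,1,0.95,-0.95,0.1,-0.4,1,0.95,-0.95,0.1,-0.4,1,0.95,-0.95,0.1,-0.4,1,0.95,-0.95,0.1,-0.4,1,0.95,-0.95,0.1,-0.4,1,0.95,-0.95,0.1,-0.4,1,0.95,-0.95,0.1,-0.4,1]}}

```text
t: 1.1
eef_pos: [491.1, 255.3, 251.8]
tcp_rot: [-3.141, 0.0, 1.662]
ft_force: [1.1, 0.8, -0.3]
opening: 0.999
grip_force: 0.0
```

```bash
python3 - <<'E'
from h import *
snap('wrist','w1');s=state();print(s['t'],s['eef_pos'].round(1),s['tcp_rot'].round(3),s['joints'].round(3))
E
```

```text
1.15 [495.8 251.2 252.2] [3.139e+00 1.000e-03 1.660e+00] [ 0.351  0.354  1.682 -0.002  1.103  0.263]
```

View pics/w1.png

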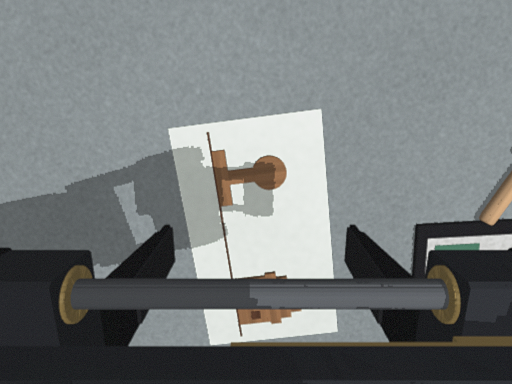

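The wrist view shows the board with the tree disc at (268,172), and the cottage partly hidden behind the gripper bar. I'll measure the disc from this view and go on to the roof.

```bash
python3 - <<'E'
from h import *
L=np.load('/tmp/w1.npz');p=L['p'];X=cloud(L,L['d'])
hsv=cv2.cvtColor(p,cv2.COLOR_BGR2HSV); print(hsv[172,268],X[172,268].round(1),X[230,280].round(1))
m=cv2.inRange(hsv,(5,110,40),(20,255,255)); m[:140]=0;m[205:]=0;m[:,:245]=0;m[:,300:]=0
m=cv2.morphologyEx(m,cv2.MORPH_OPEN,cv2.getStructuringElement(2,(25,25)))
cs,_=cv2.findContours(m,0,1);q=max(cs,key=cv2.contourArea)
w=ray(L,q[:,0],12)[:,:2].astype(np.float32);print('disc',cv2.minEnclosingCircle(w),w.mean(0))
m=cv2.inRange(hsv,(0,0,150),(180,60,255));cs,_=cv2.findContours(m,0,1);q=max(cs,key=cv2.contourArea)
print(ray(L,[[169,128],[321,110],[337,332],[209,345]],6).round(1))
L=np.load('/tmp/top0.npz');S=np.load('/tmp/side0.npz')
print('jar top',ray(L,[[396.5,213.5]],55), 'side',ray(S,[[294,128]],55))
E
```

```text
[ 13 117  96] [503.1 248.7  11.4] [527.1 170.1   5.7]Traceback (most recent call last):
  File "<stdin>", line 6, in <module>
ValueError: max() iterable argument is empty
```

>>> {"method": "servo_tool", "body": {"moves": [-0.1,-0.95,-0.1,-0.4,1,-0.1,-0.95,-0.1,-0.4,1,-0.1,-0.95,-0.1,-0.4,1,-0.1,-0.95,-0.1,-0.4,1,-0.1,-0.95,-0.1,-0.4,1,-0.1,-0.95,-0.1,-0.4,1,-0.1,-0.95,-0.1,-0.4,1,-0.1,-0.95,-0.1,-0.4,1,-0.1,-0.95,-0.1,-0.4,1,-0.1,-0.95,-0.1,-0.4,1,-0.1,-0.95,-0.1,-0.4,1,-0.1,-0.95,-0.1,-0.4,1]}}

```text
t: 2.15
eef_pos: [449.8, -123.0, 211.6]
tcp_rot: [-3.141, 0.0, 0.408]
ft_force: [0.1, 0.9, -0.2]
opening: 1.0
grip_force: 0.0
```

```bash
python3 - <<'E'
from h import *
snap('wrist','w2');s=state();print(s['t'],s['eef_pos'].round(1),s['tcp_rot'].round(3),s['joints'].round(3))
E
```

```text
2.2 [ 450.  -122.3  211.7] [-3.141  0.     0.41 ] [-0.407  0.27   1.936  0.     0.936  0.753]
```

View pics/w2.png

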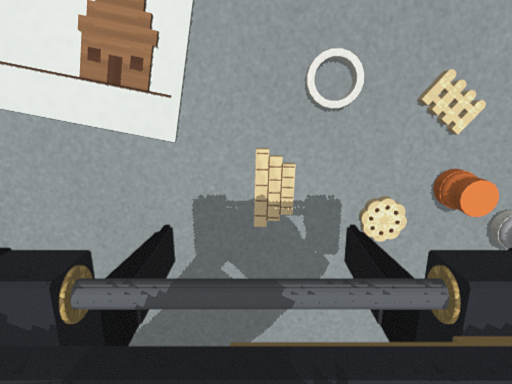

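This view shows the roof at (272,188) with its eave to the left, the crown at (384,219), the fence at (453,100) and the cottage at (118,45). I'll measure all of them here as the second view.

```bash
cat > m.py <<'E'
from h import *
def pale(L,z=12,lo=(10,60,60),box=None):
    hsv=cv2.cvtColor(L['p'],cv2.COLOR_BGR2HSV);m=cv2.inRange(hsv,lo,(30,165,255));m[240:]=0
    m=cv2.morphologyEx(m,cv2.MORPH_CLOSE,np.ones((7,7)));cs,_=cv2.findContours(m,0,1)
    X=cloud(L,L['d'])
    for q in cs:
        if cv2.contourArea(q)<300: continue
        w=ray(L,q[:,0],z)[:,:2].astype(np.float32);r=cv2.minAreaRect(w)
        mm=np.zeros(m.shape,np.uint8);cv2.drawContours(mm,[q],-1,255,-1)
        print(q[:,0].mean(0).round(),'rect',np.round(r[0],1),np.round(r[1],1),round(r[2],1),'h',np.median(X[mm>0][:,2]).round(1))
E
python3 - <<'E'
from m import *
L=np.load('/tmp/w2.npz');pale(L)
X=cloud(L,L['d']);print('wall',X[45,100].round(1))
t=[k for k in [(505,225),(500,215)]]
print(X[195,480].round(1),ray(np.load('/tmp/top0.npz'),[[396.5,213.5]],55).round(1),ray(np.load('/tmp/side0.npz'),[[294,128.5]],55).round(1))
E
```

```text
[382. 219.] rect [ 455.1 -277.5] [55.8 51.8] 82.0 h 12.3
[272. 187.] rect [ 438.8 -145.5] [92.9 44.8] 21.8 h 12.3
[453. 100.] rect [ 602.9 -281.7] [61.1 44.6] 72.9 h 12.0
[97. 55.] rect [510.9  94.4] [ 87.2 177.9] 12.4 h 12.3
wall [507.2  80.9  12.1]
[ 525.4 -335.1   55.5] [[ 505.7 -425.7   55. ]] [[ 507.  -410.1   55. ]]
```

>>> {"method": "servo_tool", "body": {"moves": [-0.028,-0.058,-0.38,-0.009,0.85,-0.028,-0.058,-0.38,-0.009,0.85,-0.028,-0.058,-0.38,-0.009,0.85,-0.028,-0.058,-0.38,-0.009,0.85,-0.028,-0.058,-0.38,-0.009,0.85,-0.028,-0.058,-0.38,-0.009,0.85,-0.028,-0.058,-0.38,-0.009,0.85,-0.028,-0.058,-0.38,-0.009,0.85]}}

```text
t: 2.87
eef_pos: [440.0, -145.8, 61.7]
tcp_rot: [3.139, -0.002, 0.38]
ft_force: [0.2, -1.1, -0.5]
opening: 0.845
grip_force: 0.0
```

>>> {"method": "servo_tool", "body": {"moves": [-0.003,0,-0.06,0,0.8,-0.003,0,-0.12,0,0.8,-0.003,0,-0.145,0,0.8,-0.003,0,-0.145,0,0.8,-0.003,0,-0.145,0,0.8,-0.003,0,-0.145,0,0.2,-0.003,0,-0.145,0,0.2,-0.003,0,-0.145,0,0.2,-0.003,0,-0.145,0,0.2,-0.003,0,-0.145,0,0.2,-0.003,0,-0.145,0,0.2,-0.003,0,-0.145,0,0.2]}}

```text
t: 3.87
eef_pos: [437.8, -146.1, 2.1]
tcp_rot: [3.141, -0.0, 0.378]
ft_force: [-0.5, 0.8, 6.3]
opening: 0.47
grip_force: 30.0
```

>>> {"method": "servo_tool", "body": {"moves": [0,0,0,0,0.2,0,0,0,0,0.2,0,0,0,0,0.2,0,0,0,0,0.2]}}

```text
t: 4.2
eef_pos: [437.8, -146.2, 2.1]
tcp_rot: [3.141, -0.0, 0.378]
ft_force: [-0.4, -0.2, 5.9]
opening: 0.467
grip_force: 30.0
```

>>> {"method": "servo_tool", "body": {"moves": [0,0,0.08,0,0.2,0,0,0.16,0,0.2,0.13,0.27,0.2,0.448,0.2,0.26,0.543,0.2,0.448,0.2,0.26,0.543,0.2,0.448,0.2,0.26,0.543,0.2,0.448,0.2,0.26,0.543,0.2,0.448,0.2,0.26,0.543,0.2,0.448,0.2,0.26,0.543,0.2,0.448,0.2,0.26,0.543,0.2,0.448,0.2,0.26,0.543,0.2,0.448,0.2,0.26,0.543,0.2,0.448,0.2]}}

```text
t: 5.2
eef_pos: [541.4, 71.5, 81.5]
tcp_rot: [-3.141, -0.0, 1.635]
ft_force: [0.5, -0.6, 0.5]
opening: 0.466
grip_force: 30.0
```

>>> {"method": "servo_tool", "body": {"moves": [0,0,-0.04,0.045,0.2,0,0,-0.04,0.045,0.2,0,0,-0.04,0.045,0.2,0,0,-0.04,0.045,0.2,0,0,-0.04,0.045,0.2]}}

```text
t: 5.62
eef_pos: [541.8, 71.1, 66.2]
tcp_rot: [3.141, 0.0, 1.767]
ft_force: [-1.1, 0.5, -0.8]
opening: 0.472
grip_force: 30.0
```

```bash
python3 - <<'E'
from h import *
p,d,c=snap('top','top1');snap('side','side1');s=state();print(s['t'],s['eef_pos'].round(1),s['tcp_rot'].round(3),s['opening'])
p2=np.load('/tmp/side1.npz')['p']
g=np.hstack([cv2.resize(p[150:270,100:260],(640,480)),]);cv2.imwrite('pics/c2.png',cv2.resize(np.hstack([p[150:270,100:260],p2[190:310,210:370]]),None,fx=2.5,fy=2.5))
E
```

```text
5.7167 [541.8  71.1  66.2] [3.141 0.    1.768] 0.46976919346457485
```

View pics/c2.png

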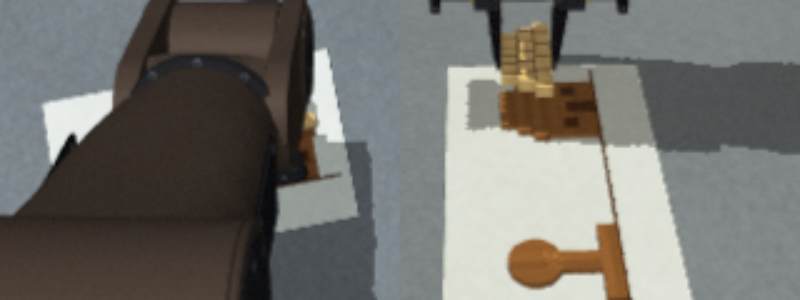

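The roof hangs in the gripper above the gable with the eave towards the wall. Lowering it now.

>>> {"method": "servo_tool", "body": {"moves": [0,0,-0.06,0.006,0.2,0,0,-0.1,0.006,0.2,0,0,-0.12,0.006,0.2,0,0,-0.128,0.006,0.2,0,0,-0.128,0.006,0.2,0,0,-0.128,0.006,0.2]}}

```text
t: 6.22
eef_pos: [542.0, 71.1, 15.1]
tcp_rot: [3.141, 0.0, 1.788]
ft_force: [0.7, 0.3, -1.3]
opening: 0.468
grip_force: 30.0
```

>>> {"method": "servo_tool", "body": {"moves": [0,0,0,0,0.6,0,0,0,0,0.6,0,0,0,0,0.6,0,0,0,0,0.6,0,0,0.03,0,0.65,0,0,0.2,0,0.65,0,0,0.4,0,0.65,0,0,0.4,0,0.65,0,0,0.4,0,0.65,0,0,0.4,0,0.65]}}

```text
t: 7.05
eef_pos: [543.5, 71.2, 179.8]
tcp_rot: [3.133, 0.002, 1.789]
ft_force: [0.1, -0.0, 0.7]
opening: 0.648
grip_force: 0.0
```

>>> {"method": "servo_tool", "body": {"moves": [-0.217,-0.873,0,0,0.8,-0.217,-0.873,0,0,0.8,-0.217,-0.873,0,0,0.8,-0.217,-0.873,0,0,0.8,-0.217,-0.873,0,0,0.8,-0.217,-0.873,-0.1,0,0.8,-0.217,-0.873,-0.26,0,0.8,-0.217,-0.873,-0.26,0,0.8,-0.217,-0.873,-0.26,0,0.8,-0.217,-0.873,-0.26,0,0.8,-0.217,-0.873,-0.26,0,0.8,-0.217,-0.873,-0.26,0,0.8]}}

```text
t: 8.05
eef_pos: [454.1, -278.1, 69.6]
tcp_rot: [-3.14, -0.002, 1.787]
ft_force: [0.3, 0.4, 0.1]
opening: 0.802
grip_force: 0.0
```

```bash
python3 - <<'E'
from m import *
p,d,c=snap('top','top2');L=np.load('/tmp/top2.npz');s=state();print(s['t'],s['eef_pos'].round(1),s['tcp_rot'].round(3))
pale(L,24)
cv2.imwrite('pics/c3.png',cv2.resize(p[130:280,100:420],None,fx=2.4,fy=2.4,interpolation=2))
E
```

```text
8.1 [ 454.7 -277.6   70.5] [-3.141e+00 -1.000e-03  1.788e+00]
[201. 223.] rect [501.7  61.8] [141.5 411.7] 1.2 h 748.9
[359. 206.] rect [ 530.5 -349.1] [224.6 149.3] 76.8 h 383.9
```

View pics/c3.png

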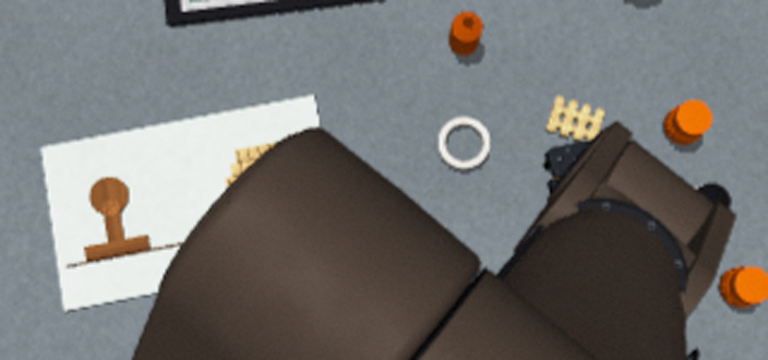

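The roof is partly hidden by the arm but lies on the gable, and the gripper is over the crown. Going down to grasp it.

>>> {"method": "servo_tool", "body": {"moves": [0,-0.003,-0.08,0,0.8,0,-0.003,-0.14,0,0.8,0,-0.003,-0.168,0,0.8,0,-0.003,-0.168,0,0.8,0,-0.003,-0.168,0,0.8,0,-0.003,-0.168,0,0.3,0,-0.003,-0.168,0,0.3,0,-0.003,-0.168,0,0.3,0,-0.003,-0.168,0,0.3,0,-0.003,-0.168,0,0.3,0,-0.003,-0.168,0,0.3,0,-0.003,-0.168,0,0.3]}}

```text
t: 9.1
eef_pos: [455.1, -279.5, 4.1]
tcp_rot: [3.141, 0.001, 1.788]
ft_force: [-0.2, 1.3, 7.3]
opening: 0.555
grip_force: 30.0
```

>>> {"method": "servo_tool", "body": {"moves": [0,0,0.1,0,0.3,0,0,0.2,0,0.3,0.121,0.95,0.25,0,0.3,0.121,0.95,0.25,0,0.3,0.121,0.95,0.25,0,0.3,0.121,0.95,0.25,0,0.3,0.121,0.95,0.25,0,0.3,0.121,0.95,0.25,0,0.3,0.121,0.95,0.25,0,0.3,0.121,0.95,0.25,0,0.3,0.121,0.95,0.25,0,0.3,0.121,0.95,0.25,0,0.3]}}

```text
t: 10.1
eef_pos: [503.6, 105.5, 104.0]
tcp_rot: [3.14, -0.0, 1.792]
ft_force: [0.3, 0.4, -0.5]
opening: 0.556
grip_force: 30.0
```

>>> {"method": "servo_tool", "body": {"moves": [0,0.365,0,0,0.3,0,0.365,0,0,0.3,0,0.365,0,0,0.3,0,0.365,-0.13,0,0.3,0,0.365,-0.13,0,0.3,0,0.365,-0.13,0,0.3,0,0.365,-0.13,0,0.3,0,0.365,-0.13,0,0.3,0,0.365,-0.13,0,0.3]}}

```text
t: 10.85
eef_pos: [504.0, 246.0, 52.6]
tcp_rot: [3.14, -0.0, 1.787]
ft_force: [0.7, -0.0, -0.4]
opening: 0.553
grip_force: 30.0
```

```bash
python3 - <<'E'
from m import *
p,d,c=snap('top','top3');p2,_,_=snap('side','side3');s=state();print(s['t'],s['eef_pos'].round(1),s['tcp_rot'].round(3))
cv2.imwrite('pics/c4.png',cv2.resize(np.hstack([p[150:270,100:260],p2[190:310,210:370]]),None,fx=2.5,fy=2.5,interpolation=2))
L=np.load('/tmp/top3.npz');hsv=cv2.cvtColor(p,cv2.COLOR_BGR2HSV);print(hsv[195,210])
E
```

```text
10.95 [503.9 246.1  52.5] [ 3.14  -0.     1.787]
[ 18 124 165]
```

View pics/c4.png

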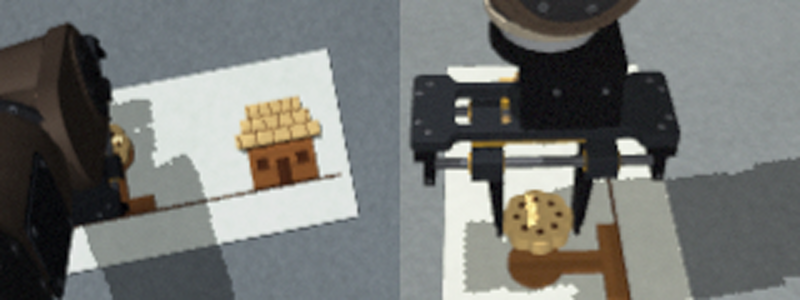

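The roof sits squarely on the gable, and the crown is held above the disc. Lowering the crown.

>>> {"method": "servo_tool", "body": {"moves": [0,0.003,-0.05,0,0.3,0,0.003,-0.08,0,0.3,0,0.003,-0.09,0,0.3,0,0.003,-0.09,0,0.3,0,0.003,-0.09,0,0.3,0,0.003,-0.09,0,0.7,0,0.003,-0.09,0,0.7,0,0.003,-0.09,0,0.7,0,0.003,-0.06,0,0.7,0,0.003,0.1,0,0.7,0,0.003,0.2,0,0.7,0,0.003,0.2,0,0.7]}}

```text
t: 11.95
eef_pos: [504.2, 248.4, 136.5]
tcp_rot: [3.137, -0.001, 1.789]
ft_force: [1.0, 0.1, 0.6]
opening: 0.699
grip_force: 0.0
```

>>> {"method": "servo_tool", "body": {"moves": [0.15,-0.93,0.05,-0.163,0.7,0.15,-0.93,0.05,-0.163,0.7,0.15,-0.93,0.05,-0.163,0.7,0.15,-0.93,0.05,-0.163,0.7,0.15,-0.93,0.05,-0.163,0.7,0.15,-0.93,0.05,-0.163,0.7,0.15,-0.93,0.05,-0.163,0.7,0.15,-0.93,0.05,-0.163,0.7,0.15,-0.93,0.05,-0.163,0.7,0.15,-0.93,0.05,-0.163,0.7,0.15,-0.93,0.05,-0.163,0.7]}}

```text
t: 12.87
eef_pos: [563.2, -126.2, 152.2]
tcp_rot: [3.141, 0.0, 1.273]
ft_force: [0.5, 0.1, -0.2]
opening: 0.701
grip_force: 0.0
```

>>> {"method": "servo_tool", "body": {"moves": [0.097,-0.398,0,0,0.7,0.097,-0.398,0,0,0.7,0.097,-0.398,0,0,0.7,0.097,-0.398,0,0,0.7,0.097,-0.398,0,0,0.7,0.097,-0.398,0,0,0.7,0.097,-0.398,0,0,0.7]}}

```text
t: 13.45
eef_pos: [601.8, -281.6, 151.5]
tcp_rot: [-3.141, -0.0, 1.277]
ft_force: [-0.1, -0.4, 0.4]
opening: 0.699
grip_force: 0.0
```

```bash
python3 - <<'E'
from m import *
p,d,c=snap('top','top4');L=np.load('/tmp/top4.npz');s=state();print(s['t'],s['eef_pos'].round(1),s['tcp_rot'].round(3))
m=p.copy();m[:, 250:]=0;m[240:]=0
pale({**L,'p':m},24)
E
```

```text
13.5 [ 602.  -281.2  151.7] [-3.141 -0.     1.278]
[191. 215.] rect [524.3 117.2] [189. 308.] 1.2 h 735.6
```

>>> {"method": "servo_tool", "body": {"moves": [0.002,-0.004,-0.1,0,0.7,0.002,-0.004,-0.2,0,0.7,0.002,-0.004,-0.28,0,0.7,0.002,-0.004,-0.34,0,0.7,0.002,-0.004,-0.371,0,0.7,0.002,-0.004,-0.371,0,0.7,0.002,-0.004,-0.371,0,0.7,0.002,-0.004,-0.371,0,0.2,0.002,-0.004,-0.371,0,0.2,0.002,-0.004,-0.371,0,0.2,0.002,-0.004,-0.371,0,0.2,0.002,-0.004,-0.371,0,0.2]}}

```text
t: 14.5
eef_pos: [602.9, -284.8, 3.4]
tcp_rot: [3.141, 0.0, 1.276]
ft_force: [0.1, 1.1, 3.2]
opening: 0.435
grip_force: 30.0
```

>>> {"method": "servo_tool", "body": {"moves": [0,0,0,0,0.2,0,0,0,0,0.2,0,0,0.1,0,0.2,0,0,0.2,0,0.2,0,0,0.2,0,0.2,0,0,0.2,0,0.2]}}

```text
t: 15.0
eef_pos: [603.8, -285.4, 85.3]
tcp_rot: [3.137, 0.001, 1.276]
ft_force: [0.2, 0.1, -1.2]
opening: 0.43
grip_force: 30.0
```

>>> {"method": "servo_tool", "body": {"moves": [-0.2,0.7,0.05,0.163,0.2,-0.2,0.7,0.05,0.163,0.2,-0.2,0.7,0.05,0.163,0.2,-0.2,0.7,0.05,0.163,0.2,-0.2,0.7,0.05,0.163,0.2,-0.2,0.7,0.05,0.163,0.2,-0.2,0.7,0.05,0.163,0.2,-0.2,0.7,0.05,0.163,0.2,-0.2,0.7,0.05,0.163,0.2,-0.2,0.7,0.05,0.163,0.2]}}

```text
t: 15.83
eef_pos: [522.9, -5.0, 102.4]
tcp_rot: [-3.141, -0.0, 1.789]
ft_force: [0.6, -0.7, 0.2]
opening: 0.433
grip_force: 30.0
```

>>> {"method": "servo_tool", "body": {"moves": [-0.115,0.383,0,0,0.2,-0.115,0.383,0,0,0.2,-0.115,0.383,0,0,0.2,-0.115,0.383,0,0,0.2,-0.115,0.383,-0.1,0,0.2,-0.115,0.383,-0.15,0,0.2,-0.115,0.383,-0.15,0,0.2,-0.115,0.383,-0.15,0,0.2,-0.115,0.383,-0.15,0,0.2]}}

```text
t: 16.58
eef_pos: [477.8, 147.4, 43.5]
tcp_rot: [3.141, 0.0, 1.787]
ft_force: [0.3, 0.4, 0.1]
opening: 0.437
grip_force: 30.0
```

```bash
python3 - <<'E'
from m import *
p2,_,_=snap('side','side5');s=state();print(s['t'],s['eef_pos'].round(1),s['tcp_rot'].round(3))
cv2.imwrite('pics/c5.png',cv2.resize(p2[190:330,200:370],None,fx=4,fy=4,interpolation=2))
E
```

```text
16.6333 [477.9 147.6  43.9] [3.14  0.    1.787]
```

View pics/c5.png

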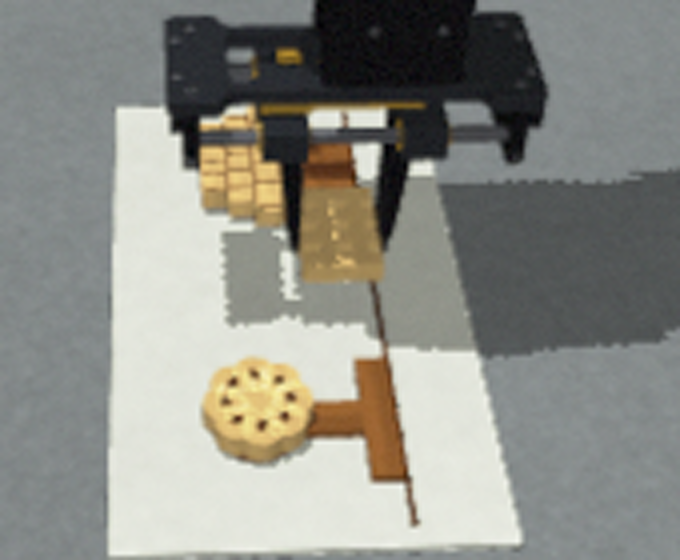

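The crown is centred on the disc and the fence is held above its spot. Lowering and releasing the fence.

>>> {"method": "servo_tool", "body": {"moves": [0,0.002,-0.05,0,0.2,0,0.002,-0.075,0,0.2,0,0.002,-0.086,0,0.2,0,0.002,-0.086,0,0.2,0,0.002,-0.086,0,0.2,0,0.002,-0.086,0,0.6,0,0.002,-0.086,0,0.6,0,0.002,-0.086,0,0.6,0,0.002,-0.07,0,0.6,0,0.002,0.1,0,0.6,0,0.002,0.25,0,0.6,0,0.002,0.25,0,0.6]}}

```text
t: 17.63
eef_pos: [476.2, 149.0, 141.9]
tcp_rot: [-3.14, -0.0, 1.789]
ft_force: [1.6, 0.1, -0.1]
opening: 0.603
grip_force: 0.0
```

>>> {"method": "servo_tool", "body": {"moves": [0,-0.9,0.2,-0.291,0.8,0,-0.9,0.2,-0.291,0.8,0,-0.9,0.2,-0.291,0.8,0,-0.9,0.2,-0.291,0.8,0,-0.9,0.2,-0.291,0.8,0,-0.9,0.2,-0.291,0.8,0,-0.9,0.2,-0.291,0.8,0,-0.9,0.2,-0.291,0.8,0,-0.9,0.2,-0.291,0.8,0,-0.9,0.2,-0.291,0.8,0,-0.9,0.2,-0.291,0.8]}}

```text
t: 18.55
eef_pos: [476.4, -212.3, 220.6]
tcp_rot: [3.141, -0.0, 0.871]
ft_force: [0.9, 0.4, -0.2]
opening: 0.798
grip_force: 0.0
```

>>> {"method": "servo_tool", "body": {"moves": [-0.05,-0.67,0,0,0.8,-0.05,-0.67,0,0,0.8,-0.05,-0.67,0,0,0.8,-0.05,-0.67,0,0,0.8,-0.05,-0.67,0,0,0.8,-0.05,-0.67,0,0,0.8,-0.05,-0.67,0,0,0.8,-0.05,-0.67,0,0,0.8,-0.05,-0.67,0,0,0.8]}}

```text
t: 19.3
eef_pos: [456.9, -478.0, 219.4]
tcp_rot: [-3.14, -0.001, 0.874]
ft_force: [-0.3, 0.7, 0.9]
opening: 0.802
grip_force: 0.0
```

```bash
python3 - <<'E'
from m import *
p,_,_=snap('wrist','w6');pt,_,_=snap('top','top6');s=state();print(s['t'],s['eef_pos'].round(1),s['tcp_rot'].round(3))
def caps(nm,lo=60,z=55):
    L=np.load(f'/tmp/{nm}.npz');X=cloud(L,L['d']);hsv=cv2.cvtColor(L['p'],cv2.COLOR_BGR2HSV)
    m=((hsv[...,2]<60)&(abs(X[...,2]-z)<5)).astype(np.uint8)*255
    cs,_=cv2.findContours(m,0,1)
    for q in cs:
        if cv2.contourArea(q)<40: continue
        w=ray(L,q[:,0],z)[:,:2].astype(np.float32);print(nm,q[:,0].mean(0).round(),np.round(cv2.minEnclosingCircle(w)[0],1),round(cv2.minEnclosingCircle(w)[1],1))
caps('w6');caps('top0');caps('side0')
m=pt.copy();m[:,262:]=0;m[240:]=0
cv2.imwrite('pics/c6.png',np.vstack([cv2.resize(p,(400,300)),cv2.resize(pt[150:270,100:260],(400,300))]))
E
```

```text
19.4 [ 457.3 -477.   220. ] [-3.141 -0.     0.876]
w6 [263. 110.] [ 505.9 -425.8] 19.0
top0 [396. 214.] [ 505.5 -425.7] 19.8
side0 [464. 221.] [79.4 -8.7] 42.1
side0 [294. 127.] [ 505.9 -418.2] 23.4
```

View pics/c6.png

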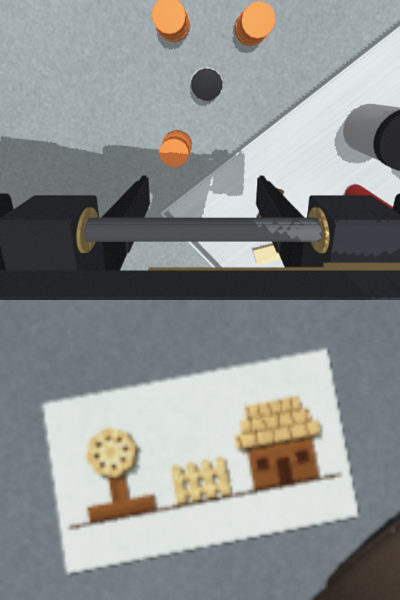

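The upper wrist half shows the black-capped jar between the three orange ones. The lower half shows the crown, fence and roof laid properly. Jar is at (505.7,-425.7), the same in two views. Measuring the laid pieces and approaching the jar.

```bash
python3 - <<'E'
from h import *
L=np.load('/tmp/top6.npz');hsv=cv2.cvtColor(L['p'],cv2.COLOR_BGR2HSV)
m=cv2.inRange(hsv,(10,70,125),(30,165,255))
b=np.array([500.4,154.2]);a=np.deg2rad(12.4);R=np.array([[np.cos(a),np.sin(a)],[-np.sin(a),np.cos(a)]])
for n,(u0,u1,v0,v1),z in(('crown',(130,160,195,226),24),('fence',(165,195,205,236),18),('roof',(190,232,180,213),24)):
    k=np.zeros_like(m);k[v0:v1,u0:u1]=m[v0:v1,u0:u1];k=cv2.morphologyEx(k,cv2.MORPH_CLOSE,np.ones((3,3)))
    cs,_=cv2.findContours(k,0,1);q=max(cs,key=cv2.contourArea);w=ray(L,q[:,0],z)[:,:2].astype(np.float32);r=cv2.minAreaRect(w)
    print(n,'world',np.round(r[0],1),'board frame',(R@(np.array(r[0])-b)).round(1),np.round(r[1],1),round(r[2],1))
E
```

```text
crown world [503.2 245.7] board frame [22.4 88.8] [50.  49.8] 39.5
fence world [476.5 148.8] board frame [-24.6  -0.2] [41.2 57.3] 13.4
roof world [536.9  70. ] board frame [ 17.6 -90.1] [54.1 90.5] 12.7
```

>>> {"method": "servo_tool", "body": {"moves": [0.121,0.128,-0.2,0,0.8,0.121,0.128,-0.3,0,0.8,0.121,0.128,-0.35,0,0.8,0.121,0.128,-0.35,0,0.8,0.121,0.128,-0.35,0,0.8,0.121,0.128,-0.35,0,0.8]}}

```text
t: 19.9
eef_pos: [505.6, -425.9, 79.9]
tcp_rot: [-3.139, -0.0, 0.877]
ft_force: [0.4, -0.6, 0.9]
opening: 0.8
grip_force: 0.0
```

>>> {"method": "servo_tool", "body": {"moves": [0,0,-0.08,0,0.8,0,0,-0.14,0,0.8,0,0,-0.165,0,0.8,0,0,-0.165,0,0.8,0,0,-0.165,0,0.2,0,0,-0.165,0,0.2,0,0,-0.165,0,0.2,0,0,-0.165,0,0.2,0,0,-0.165,0,0.2,0,0,-0.165,0,0.2,0,0,-0.165,0,0.2,0,0,-0.165,0,0.2]}}

```text
t: 20.9
eef_pos: [505.4, -427.8, 14.6]
tcp_rot: [3.141, 0.0, 0.874]
ft_force: [-0.8, 0.9, 6.5]
opening: 0.45
grip_force: 30.0
```

>>> {"method": "servo_tool", "body": {"moves": [0,0,0,0,0.2,0,0,0,0,0.2,0,0,0.1,0,0.2,0,0,0.2,0,0.2,0,0,0.35,0,0.2,0,0,0.35,0,0.2,0,0,0.35,0,0.2,0,0,0.35,0,0.2]}}

```text
t: 21.57
eef_pos: [505.3, -427.7, 154.4]
tcp_rot: [3.14, 0.0, 0.874]
ft_force: [0.7, 0.6, -1.2]
opening: 0.448
grip_force: 30.0
```

>>> {"method": "servo_tool", "body": {"moves": [0,0.8,0,0,0.2,0,0.8,0,0,0.2,0,0.8,0,0,0.2,0,0.8,0,0,0.2,0,0.8,0,0,0.2,0,0.8,0,0,0.2,0,0.8,0,0,0.2,0,0.8,0,0,0.2,0,0.8,0,0,0.2,0,0.8,0,0,0.2]}}

```text
t: 22.4
eef_pos: [504.6, -106.1, 152.4]
tcp_rot: [-3.139, 0.001, 0.877]
ft_force: [0.3, 0.2, -2.6]
opening: 0.456
grip_force: 30.0
```

>>> {"method": "servo_tool", "body": {"moves": [0.09,0.443,0,0,0.2,0.09,0.443,0,0,0.2,0.09,0.443,0,0,0.2,0.09,0.443,-0.05,0,0.2,0.09,0.443,-0.15,0,0.2,0.09,0.443,-0.2,0,0.2,0.09,0.443,-0.2,0,0.2,0.09,0.443,-0.2,0,0.2,0.09,0.443,-0.2,0,0.2]}}

```text
t: 23.15
eef_pos: [541.8, 68.4, 74.6]
tcp_rot: [3.141, -0.0, 0.873]
ft_force: [0.6, -0.4, -1.4]
opening: 0.45
grip_force: 30.0
```

```bash
python3 - <<'E'
from m import *
p2,_,_=snap('side','side7');s=state();print(s['t'],s['eef_pos'].round(1),s['tcp_rot'].round(3))
cv2.imwrite('pics/c7.png',cv2.resize(p2[150:330,180:390],None,fx=3,fy=3,interpolation=2))
E
```

```text
23.2 [542.   68.4  75.2] [ 3.14e+00 -1.00e-03  8.73e-01]
```

View pics/c7.png

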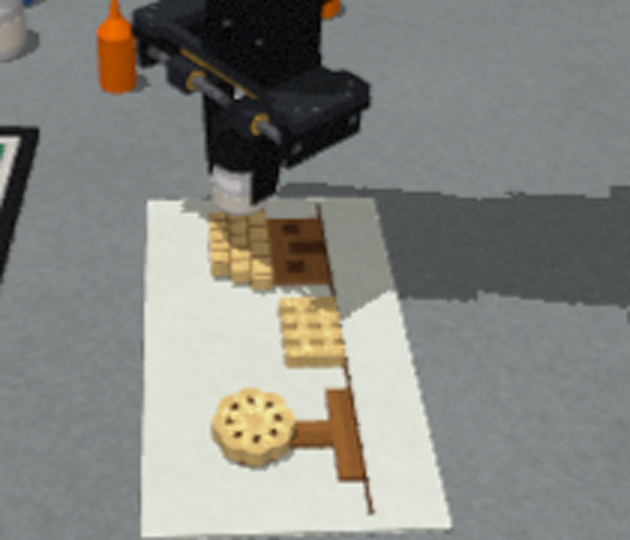

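The jar hangs upright above the roof, well clear of the glue. Lowering and releasing it.

>>> {"method": "servo_tool", "body": {"moves": [0,0.003,-0.04,0,0.2,0,0.003,-0.065,0,0.2,0,0.003,-0.08,0,0.2,0,0.003,-0.09,0,0.2,0,0.003,-0.09,0,0.2,0,0.003,-0.09,0,0.2]}}

```text
t: 23.7
eef_pos: [541.5, 70.5, 38.4]
tcp_rot: [3.141, -0.0, 0.874]
ft_force: [-0.5, -0.1, -1.7]
opening: 0.451
grip_force: 30.0
```

>>> {"method": "servo_tool", "body": {"moves": [0,0,0,0,0.65,0,0,0,0,0.65,0,0,0,0,0.65,0,0,0,0,0.65,0,0,0.03,0,0.65,0,0,0.1,0,0.65,0,0,0.25,0,0.65,0,0,0.4,0,0.65,0,0,0.4,0,0.65,0,0,0.4,0,0.65]}}

```text
t: 24.53
eef_pos: [543.7, 70.9, 204.8]
tcp_rot: [3.133, -0.007, 0.874]
ft_force: [-0.3, 0.1, 0.3]
opening: 0.65
grip_force: 0.0
```

>>> {"method": "servo_tool", "body": {"moves": [0,-0.6,0,0,0.65,0,-0.6,0,0,0.65,0,-0.6,0,0,0.65,0,-0.6,0,0,0.65,0,-0.6,0,0,0.65,0,-0.6,0,0,0.65,0,-0.6,0,0,0.65,0,-0.6,0,0,0.65,0,-0.6,0,0,0.65]}}

```text
t: 25.28
eef_pos: [541.0, -168.8, 197.7]
tcp_rot: [-3.141, 0.0, 0.874]
ft_force: [1.0, -0.1, -0.2]
opening: 0.651
grip_force: 0.0
```

```bash
python3 - <<'E'
from m import *
p,_,_=snap('top','top8');p2,_,_=snap('side','side8')
L=np.load('/tmp/top8.npz');X=cloud(L,L['d']);V=p.max(2)
m=((V<60)&(abs(X[...,2]-79)<6)).astype(np.uint8)*255
cs,_=cv2.findContours(m,0,1)
for q in cs:
    if cv2.contourArea(q)>40: print(q[:,0].mean(0),cv2.minEnclosingCircle(ray(L,q[:,0],79)[:,:2].astype(np.float32)),np.median(X[m>0][:,2]))
cv2.imwrite('pics/c8.png',np.hstack([cv2.resize(p[120:270,100:310],None,fx=1.9,fy=1.9,interpolation=2),cv2.resize(p2[110:260,180:390],None,fx=1.9,fy=1.9,interpolation=2)]))
E
```

```text
[207.23076923 194.79487179] ((540.176025390625, 70.9106216430664), 19.48700714111328) 82.47585297819728
[371.25465839 105.80124224] ((790.3263549804688, -358.0161437988281), 33.052879333496094) 82.47585297819728
[312.42276423  88.15447154] ((839.5341796875, -199.8067169189453), 32.89776611328125) 82.47585297819728
[349.91743119  81.64220183] ((858.643798828125, -299.25640869140625), 34.179298400878906) 82.47585297819728
```

View pics/c8.png

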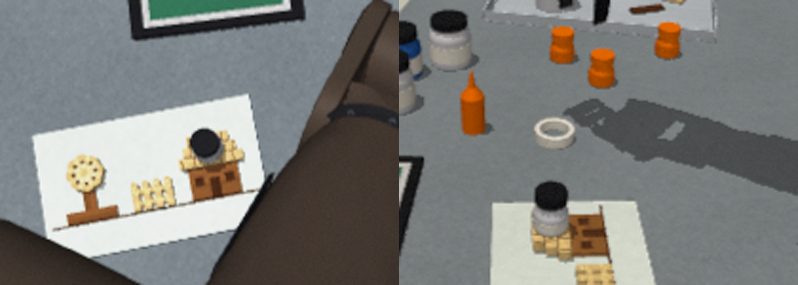

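The jar stands upright on the roof at (540,71), about 1–2 mm from its centre. The pieces are laid, the glue bottle stands and the gripper is clear, so I'm handing in.

```bash
python3 -c "
from cell import *
print(job_done())"
```

```text
the job is handed in; nothing more can be done
None
```

I handed the job in at about 25 s: roof, crown and fence each measured within about 2 mm of their places, the jar stands upright about 2 mm from the roof's centre, and the glue bottle is still standing; the hand-in gave no verdict.

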